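# Find the binding lid among three salt pots before refilling

## Task

These three white cast-iron salt pots are going to be refilled, but grit has got into the pivot of one of the swivel lids. First swing each of the three lids open as far as it goes freely, feeling for the one that binds partway; do not force it: no pot may be dragged along the worktop or tipped. Then swing the binding lid back fully shut, so that nobody fills that pot, and leave the other two lids fully open against their stops; leave everything else alone.

Things in the scene. Friction and masses are not known exactly. Their poses are not given: they have to be found in the camera images.
- pot_1: square salt pot of white enamelled cast iron, 80 x 80 mm, 46 mm high, about 1.1 kg, loose on the worktop (a sideways push of about 5 N at the lid's knob starts to drag it). Origin: centre of its underside, z up, front to -x. Carries lid_1. The three pots look alike and stand in a row across the worktop in any order; any one may bind
- lid_1 (a joint): angle of this pot's wooden swivel lid (82 x 82 x 9 mm, top 56 mm above the worktop) about an upright pin near the pot's rear left corner: 0 shut (stop), 1.6 open (stop), anticlockwise from above, so the knob goes right, then back. It starts ajar and stays where left. A good pivot needs 0.5 to 1.2 N at the knob all the way, push felt while it moves; it fades when you stand still
- knob_1 (a point): centre of the round dark wooden knob on lid_1, 22 mm across, standing 17 mm high on the lid (56 to 73 mm above the worktop, this point at 65 mm), 78 mm from the pivot; moves with the lid
- pivot_1 (a point): centre of the brass pivot cap (12 mm across) on lid_1's top, on the pivot axis, 30 mm behind and 30 mm left of the pot's centre. The pivot with grit turns easily up to 0.8 to 0.95 rad; there the push needed at the knob rises to about 3 N, then towards 5 N, while the lid still gives, and by 1.3 rad it is solid. It turns back easily. Nothing of it can be seen
- pot_2: as pot_1; carries lid_2
- lid_2 (a joint): as lid_1
- knob_2 (a point): as knob_1, on lid_2
- pivot_2 (a point): as pivot_1, on lid_2
- pot_3: as pot_1; carries lid_3
- lid_3 (a joint): as lid_1
- knob_3 (a point): as knob_1, on lid_3
- pivot_3 (a point): as pivot_1, on lid_3
- kitchen_timer: bystander: round dark grey kitchen timer, 60 mm across, 25 mm high, behind the pots; origin at the centre of its underside
- spice_tin: bystander: round pale spice tin, 62 mm across, 25 mm high, behind the pots; origin at the centre of its underside
- spoon_small: bystander: teaspoon with a black handle, 130 x 26 x 11 mm, lying near the worktop's front edge on the right; origin at the centre of its underside, long axis along its x

How it is judged:
By the outcome, as a careful person would: the job done as asked, in the order asked, and still so for the second after the job is handed in, with the robot touching nothing.
It also fails if it takes over 70 s, if anything falls off the work surface, if the arm or the gripper's body presses on something with over 40 N, if the wrist force passes 120 N, or if a joint passes its speed limit or range.

## Robot

A 6-joint arm with a two-finger parallel gripper is mounted at the origin on a cart in front of the work surface, level with it; the furniture and walls round the work are solid. World frame = base frame: x ahead of the robot, y to its left, z up, the work surface at z = 0. Lengths are in mm, angles in rad, forces in N, time in s.
With the tool pointing down it reaches from about 275 to 750 mm from the base axis. Payload 10.2 kg.
Tool frame: the origin (TCP) lies at the very end of the fingers, on their centre line; the grasp point (between the pads) lies 19 mm behind it; z points along the fingers, y is the direction in which the jaws open and shut (so a half turn about z gives the same grasp; the last joint's range is limited). The gripper opens to 85 mm and grips with 20 to 120 N. Pads are 22 mm wide; open, the fingers measure 114 mm over their backs; the gripper's body (76 mm by 85 mm) begins 54 mm behind the grasp point. The pads swing forward as they close: fully open they stand 13 mm farther back than shut.
Start: joints at [-1.437, 0.313, 1.498, -0, 1.331, -0.223], TCP at [183.358, -491.946, 231.294] pointing down, gripper open.
Joint ranges: [-2.94, 2.94], [-0.97, 2.17], [0.19, 2.56], [-1.23, 4.37], [0.02, 3.11], [-2.88, 2.88]. Speed limits (rad/s): [2.39, 2.39, 3.01, 3.14, 3.14, 3.14].

## Interface

Orientations are given as a unit quaternion [x, y, z, w].
In Python, from bench import robot gives the robot as it stands. The module is installed in compiled form; this text tells all that it offers. Calls block until the motion is done:
- robot.goto(position, orientation): joint-space move of the TCP to a pose.
- robot.servo_line(position, ori=None, velocity=150, contact_N=None): straight line of the TCP; ori=None keeps the orientation; velocity is the mean speed in mm/s. With contact_N (N) it stops when the force on the tool has changed by that much, and returns True; else False.
- robot.move_j(angles): joint-space move.
- robot.command_gripper(opening, f_grip=None): finger opening in mm; f_grip is the grip in N (None keeps the last); returns when the fingers have stopped.
- robot.wait(seconds).
- robot.solve_ik(position, orientation): joint angles nearest the present ones, or None.
- robot.read_camera(name): name is "scene" or "top" or "wrist"; returns the picture (384x512x3 uint8, red, green, blue); there is no depth.
- robot.camera_params(name): a dict with "K" (3x3 intrinsics, pixels), "dist" ([k1, k2, p1, p2, k3] as OpenCV has them; the pictures are not rectified), "view" (4x4, takes a point from world to camera coordinates). Camera axes: x right, y up, looking along -z (the intrinsics and any distortion apply to the point x, -y, -z); pixel columns grow to the right and rows downward; lengths in mm; the calibration is good to about 2 mm. A picture is of the moment at which its call begins: read the wrist's pose just before it. camera_params takes no time and is no camera call; for the wrist camera it gives the pose at the moment of the call.
A pose or a line that the arm cannot do raises robot.IKError and nothing moves.
- robot.sign_off(): hands the job in, once; it reports no verdict.
Readings, each from a call of its own:
- robot.get_clock(): time.
- robot.get_qpos(): joint angles.
- robot.get_joint_vel(): joint speeds.
- robot.get_tau(): joint torques, N m.
- robot.get_tool_pos(): TCP position.
- robot.get_orientation(): TCP orientation.
- robot.get_force(): force on the tool from outside, world axes, zero at the start.
- robot.get_wrist_torque(): the same for the moment, N m.
- robot.get_gripper_width(): finger opening in mm.
Only numpy, scipy, OpenCV 4.12 (cv2) and the standard library are available. Lean on these libraries where they do the work, as an engineer would, in place of code of your own. Each camera call takes 0.05 s, during which the arm holds its last target. There are 200 camera calls.

## Working session

There is one attempt and no reset: what is moved stays moved. The work goes in short steps, each a Python script; the robot and the scene stay as the last script left them, time stands still between calls to the robot, and variables do not carry over. Pictures are saved under pics/ and viewed, about 8 in all and at most 12, crops included, and the job is handed in when it is done.

```bash
mkdir -p pics; python3 - <<'E'
from bench import robot
import cv2,numpy as np
print(robot.get_clock(),robot.get_orientation(),robot.get_force())
for n in("top","scene"):
    im=robot.read_camera(n);cv2.imwrite(f"pics/{n}0.png",im[...,::-1])
    p=robot.camera_params(n);print(n,p["K"],p["dist"],np.round(p["view"],3))
a=cv2.imread("pics/top0.png");b=cv2.imread("pics/scene0.png")
E
```

```text
0.0 [ 9.84126735e-01  1.77465853e-01  3.19678154e-05 -6.62445558e-04] [0.76503293 0.45354542 0.10518034]
top [[444.05604936   0.         260.47823114]
 [  0.         444.05604936 197.04259555]
 [  0.           0.           1.        ]] [-0.16572714  0.          0.          0.          0.        ] [[ 1.000000e-03 -1.000000e+00 -1.000000e-03 -1.922240e+02]
 [ 9.960000e-01  1.000000e-03  9.400000e-02 -5.648690e+02]
 [-9.400000e-02 -1.000000e-03  9.960000e-01 -1.230616e+03]
 [ 0.000000e+00  0.000000e+00  0.000000e+00  1.000000e+00]]
scene [[421.91120557   0.         251.40278409]
 [  0.         421.91120557 185.41053094]
 [  0.           0.           1.        ]] [-0.12679853  0.          0.          0.          0.        ] [[ 8.47000e-01 -5.31000e-01 -2.20000e-02 -5.47887e+02]
 [ 2.40000e-01  3.45000e-01  9.07000e-01 -1.46165e+02]
 [-4.75000e-01 -7.74000e-01  4.20000e-01 -9.03040e+02]
 [ 0.00000e+00  0.00000e+00  0.00000e+00  1.00000e+00]]
```

View pics/top0.png

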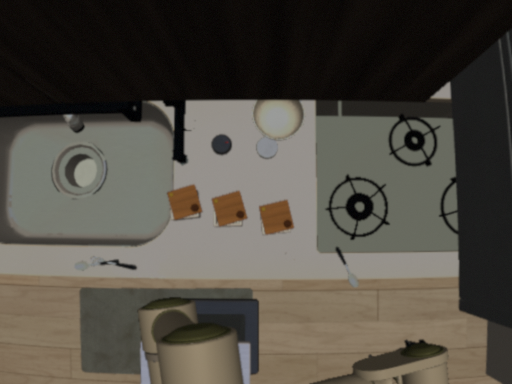

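View pics/scene0.png

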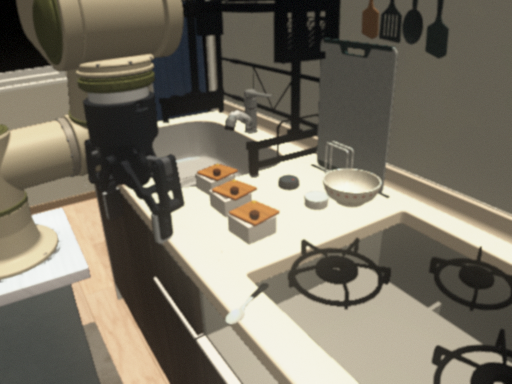

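```bash
cat > h.py <<'E'
from bench import robot
import cv2,numpy as np
from scipy.spatial.transform import Rotation as R
def down(yaw):  # tool down, jaw (y) axis at world angle yaw (mod pi)
    y=np.array([np.cos(yaw),np.sin(yaw),0]);z=np.array([0,0,-1.]);x=np.cross(y,z)
    return R.from_matrix(np.c_[x,y,z]).as_quat()
def ray(p,px):
    u=cv2.undistortPoints(np.float64(px).reshape(1,1,2),p["K"],np.float64(p["dist"]))[0,0]
    V=np.array(p["view"]);d=V[:3,:3].T@np.array([u[0],-u[1],-1]);return -V[:3,:3].T@V[:3,3],d/np.linalg.norm(d)
def plane(p,px,z):
    c,d=ray(p,px);return c+d*(z-c[2])/d[2]
def tri(rs):
    A=sum(np.eye(3)-np.outer(d,d) for c,d in rs);b=sum((np.eye(3)-np.outer(d,d))@c for c,d in rs)
    return np.linalg.solve(A,b)
def proj(p,X):
    V=np.array(p["view"]);q=V[:3,:3]@X+V[:3,3];q=np.array([q[0],-q[1],-q[2]])
    return cv2.projectPoints(q.reshape(1,1,3),np.zeros(3),np.zeros(3),p["K"],np.float64(p["dist"]))[0].ravel()
E
python3 - <<'E'
from h import *
p=robot.camera_params("top");s=robot.camera_params("scene")
for a,b in zip([(195,208),(240,214.5),(288,224)],[(217,172),(235,190),(254.5,214)]):
    r=[ray(p,a),ray(s,b)];print(tri(r),plane(p,a,65))
print("timer/tin",plane(p,(222,144),25),plane(p,(267,148),25))
for px in[(180,160),(183,100)]:print("rack",plane(p,px,0),plane(p,px,150))
w=robot.camera_params("wrist");V=np.array(w["view"]);c=-V[:3,:3].T@V[:3,3]
M=R.from_quat(robot.get_orientation()).as_matrix()
print("wrist cam in tool",M.T@(c-robot.get_tool_pos()),np.round(M.T@V[:3,:3].T,3),w["K"],w["dist"])
print(down(0),[robot.solve_ik([480,y,300],down(k)) for y in(0,) for k in(0,1.57,-1.57)])
print([np.round(robot.get_force(),2) for i in range(4)])
E
```

```text
[531.95255153 -12.27566922  64.04735079] [531.00221731 -11.97351591  65.        ]
[ 514.67281726 -136.5783111    64.39577828] [ 513.34872823 -135.91357688   65.        ]
[ 487.95941037 -267.40366031   66.1555377 ] [ 487.42380292 -267.14122447   65.        ]
timer/tin [718.39455182 -81.05863327  25.        ] [ 706.55155796 -210.51956259   25.        ]
rack [676.53703803  44.34181716   0.        ] [649.56872333  16.53757692 150.        ]
rack [859.12164068  40.21558971   0.        ] [810.7264856  12.8955744 150.       ]
wrist cam in tool [  69.59067194    0.2214703  -142.76218367] [[-0.     0.962  0.275]
 [ 1.     0.    -0.   ]
 [-0.     0.275 -0.962]] [[279.04111365   0.         257.07699686]
 [  0.         279.04111365 186.58671298]
 [  0.           0.           1.        ]] [0.01380944 0.         0.         0.         0.        ]
[0.70710678 0.70710678 0.         0.        ] [array([-2.44727204e-01,  1.69641901e-01,  1.50143729e+00, -4.44089210e-16,
        1.47051347e+00, -2.44727204e-01]), array([-2.44727204e-01,  1.69641901e-01,  1.50143729e+00, -4.44089210e-16,
        1.47051347e+00, -1.81472720e+00]), array([-2.44727204e-01,  1.69641901e-01,  1.50143729e+00, -4.44089210e-16,
        1.47051347e+00,  1.32527280e+00])]
[array([-0.2 ,  0.28, -0.8 ]), array([-0.2 ,  0.28, -0.8 ]), array([-0.2 ,  0.28, -0.8 ]), array([-0.2 ,  0.28, -0.8 ])]
```

```bash
python3 - <<'E'
from h import *
import pickle
robot.command_gripper(36)
D=[]
for i,y in enumerate((-190,-80)):
    robot.goto([515,y,200],down(np.pi/2)); print(robot.get_clock(),robot.get_force())
    p=robot.camera_params("wrist");im=robot.read_camera("wrist");D.append((p,im));cv2.imwrite(f"pics/w{i}.png",im[...,::-1])
pickle.dump(D,open("D.pkl","wb"))
E
python3 -c "
import cv2;a=cv2.imread('pics/w0.png');b=cv2.imread('pics/w1.png')
cv2.imwrite('pics/w0b.png',cv2.resize(a,(800,600),interpolation=3));cv2.imwrite('pics/w1b.png',cv2.resize(b,(800,600),interpolation=3))"
```

```text
2.3083 [ 0.31529398 -0.05195408 -0.35013103]
2.875 [-0.25341706 -1.41956721 -0.21149498]
```

View pics/w0b.png

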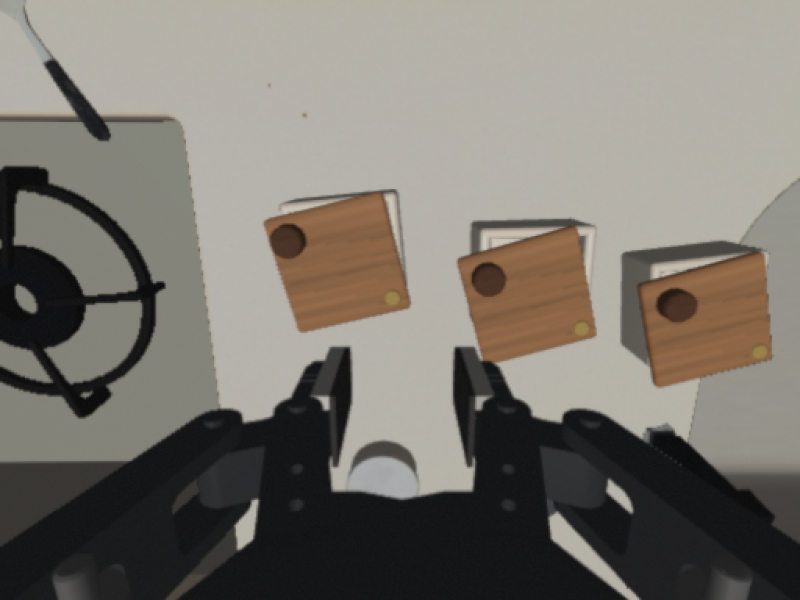

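View pics/w1b.png

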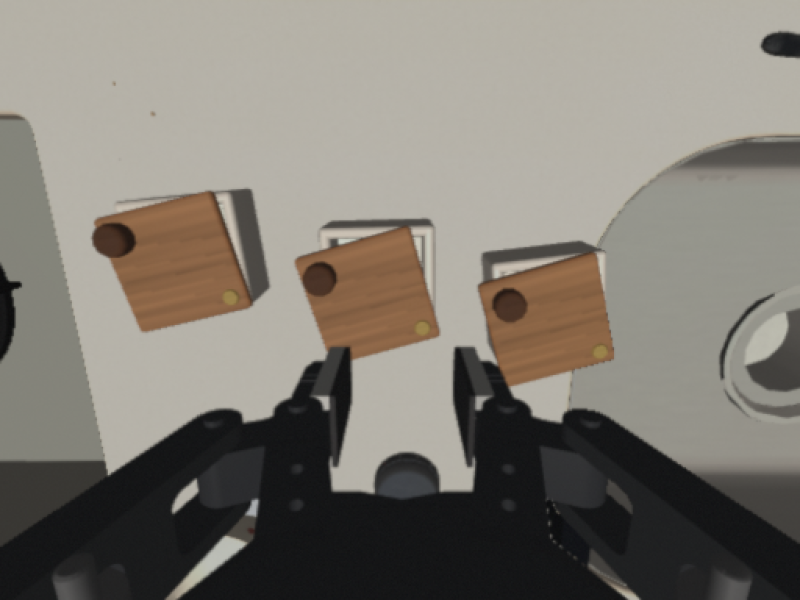

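```bash
cat > det.py <<'E'
from h import *
def blobs(im,exp,kind,r=14):
    hsv=cv2.cvtColor(im,cv2.COLOR_RGB2HSV).astype(int);h,s,v=[hsv[...,i] for i in range(3)]
    m=((h>=20)&(h<=35)&(s>110)) if kind=="piv" else ((v<85)&(h<20)&(s>60))
    yy,xx=np.mgrid[:384,:512];m&=np.hypot(xx-exp[0],yy-exp[1])<r
    n,l,st,c=cv2.connectedComponentsWithStats(m.astype(np.uint8))
    if n<2:return None,0
    k=1+st[1:,4].argmax();x,y,w,h,a=st[k];return ((x+(w-1)/2,y+(h-1)/2) if kind=="knob" else c[k]),a
E
python3 - <<'E'
from det import *
import pickle
D=pickle.load(open("D.pkl","rb"))
K=[[(288,241),(488,279),(677,305)],[(114,240),(319,279),(510,305)]]
P=[[(392,298),(582,329),(759,352)],[(231,298),(422,328),(600,352)]]
F=[[((283,204),(396,190)),((473,222),(594,226)),((652,263),(768,249))],[((117,203),(232,191)),((321,228),(433,221)),((492,266),(604,252))]]
for i in range(3):
    out=[]
    for kind,T in(("knob",K),("piv",P)):
        rs=[]
        for j in range(2):
            e=np.array(T[j][i])*.64;c,a=blobs(D[j][1],e,kind,16 if kind=="knob" else 8);print(kind,e,c,a);rs.append(ray(D[j][0],c))
        X=tri(rs);out.append(X);print(i,kind,X.round(1))
    d=out[0]-out[1];th=np.arctan2(d[1],d[0]);print("r",np.hypot(*d[:2]),"dir",th,"lid-if-yaw0",th+3*np.pi/4)
    for j in range(2):
        a,b=[plane(D[j][0],np.array(q)*.64,46) for q in F[j][i]];e=b-a;print("front",a.round(),b.round(),"yaw",np.arctan2(-e[0],e[1]),np.hypot(*e[:2]))
E
```

```text
knob [184.32 154.24] (np.float64(184.0), np.float64(153.5)) 384
knob [ 72.96 153.6 ] (np.float64(73.0), np.float64(153.5)) 462
0 knob [ 490.4 -264.2   64.3]
piv [250.88 190.72] [250.80645161 190.30645161] 62
piv [147.84 190.72] [146.953125 190.046875] 64
0 piv [ 530.8 -197.7   57.4]
r 77.83616352761075 dir -2.1168109541367457 lid-if-yaw0 0.23938353605559914
front [ 469. -270.   46.] [ 460. -195.   46.] yaw 0.11874923823851873 76.1394260792794
front [ 469. -270.   46.] [ 461. -193.   46.] yaw 0.10371897188022619 77.45855776234815
knob [312.32 178.56] (np.float64(312.0), np.float64(178.0)) 353
knob [204.16 178.56] (np.float64(204.5), np.float64(178.0)) 352
1 knob [ 515.8 -134.4   64.1]
piv [372.48 210.56] [371.81355932 209.62711864] 59
piv [270.08 209.92] [270.  209.5] 60
1 piv [553.1 -66.2  56.9]
r 77.76169147650242 dir -2.071413405415754 lid-if-yaw0 0.2847810847765908
front [ 481. -143.   46.] [484. -61.  46.] yaw -0.036244143192849264 81.91717092910177
front [ 485. -135.   46.] [481. -59.  46.] yaw 0.06226329781305688 76.16270946275739
knob [433.28 195.2 ] (np.float64(432.5), np.float64(195.0)) 420
knob [326.4 195.2] (np.float64(325.5), np.float64(195.0)) 353
2 knob [533.9  -8.9  65. ]
piv [485.76 225.28] [485.42372881 224.57627119] 59
piv [384.   225.28] [383.57894737 224.49122807] 57
2 piv [570.7  59.5  56.8]
r 77.6104118094421 dir -2.0636990485644318 lid-if-yaw0 0.2924954416279131
front [510. -18.  46.] [500.  59.  46.] yaw 0.12303873534173485 77.28383705980521
front [512. -17.  46.] [502.  59.  46.] yaw 0.12779167499199554 76.95738522294917
```

```bash
python3 - <<'E'
from h import *
import pickle
D=pickle.load(open("D.pkl","rb"))
p=robot.camera_params("top");s=robot.camera_params("scene")
X=tri([ray(p,(180,161)),ray(D[0][0],np.array((657,430))*.64)]);print(X,proj(p,X),proj(D[0][0],X)/.64,proj(s,X))
a=cv2.imread("pics/scene0.png")[100:220,190:350];b=cv2.imread("pics/top0.png")[90:250,150:310]
cv2.imwrite("pics/c.png",np.hstack([cv2.resize(a,(400,300),interpolation=2),cv2.resize(b,(300,300),interpolation=2)]))
E
```

```text
[676.85524746  44.57796451  -9.98447389] [180.52870924 160.48976035] [658.96543548 428.55544689] [252.00919125 177.79372564]
```

View pics/c.png

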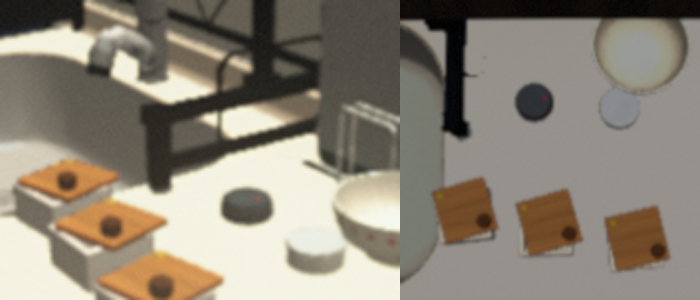

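```bash
python3 - <<'E'
from h import *
s=robot.camera_params("scene")
for z in(0,50,80,100,120,140):print(z,proj(s,np.array([672,45,z])))
print(robot.get_qpos())
E
cat > sweep.py <<'E'
from h import *
KN=np.array([[490.4,-264.2],[515.8,-134.4],[533.9,-8.9]]);PV=np.array([[530.8,-197.7],[553.1,-66.2],[570.7,59.5]])
YAW=[.11,.05,.125];Z=60
def angs(i):
    d=KN[i]-PV[i];return np.arctan2(d[1],d[0])
def pose(i,g):  # g: world direction pivot->jaw centre
    return np.r_[PV[i]+77.8*np.array([np.cos(g),np.sin(g)]),Z],down(g+np.pi/2)
def lid(i,g):return g+3*np.pi/4-YAW[i]
def gang(i):
    d=robot.get_tool_pos()[:2]-PV[i];return np.arctan2(d[1],d[0])
def ft(g):
    f=robot.get_force();return (f[:2]@[-np.sin(g),np.cos(g)]).round(2),(f[:2]@[np.cos(g),np.sin(g)]).round(2),round(f[2],2)
def enter(i,g):
    p,q=pose(i,g);robot.goto(p+[0,0,55],q);hit=robot.servo_line(p,velocity=80,contact_N=5)
    robot.wait(.2);print("enter",hit,robot.get_tool_pos().round(1),ft(g))
def sweep(i,gend,sgn=1,step=.25,v=35,N=2.3):
    hits=0;last=None
    while (gend-gang(i))*sgn>.01:
        g0=gang(i);g=g0+sgn*min(step,abs(gend-g0));p,q=pose(i,g)
        hit=robot.servo_line(p,q,velocity=v,contact_N=N);f=ft(g);g1=gang(i)
        print(f"{hit} lid~{lid(i,g1):.3f} adv {g1-g0:.3f} f {f} t {robot.get_clock():.1f}")
        if hit:
            if abs(g1-g0)<.06: hits+=1
            if hits>=2: return lid(i,g1)
        else: hits=0
        robot.wait(.2)
    return None
def leave(i,sgn=1,back=.07):
    p,q=pose(i,gang(i)-sgn*back);robot.servo_line(p,q,velocity=40);robot.servo_line(p+[0,0,55],q,velocity=120)
E
python3 - <<'E'
from sweep import *
enter(0,angs(0))
print(sweep(0,angs(0)+.5))
E
```

```text
0 [250.48180161 175.05808853]
50 [250.08551    159.40382465]
80 [249.84164142 149.76601209]
100 [249.67650301 143.23767766]
120 [249.50930828 136.62641414]
140 [249.34005151 129.93192497]
[-3.80168697e-01  3.30849970e-01  1.55697985e+00 -2.11990257e-04
  1.25332477e+00 -1.95004435e+00]
enter False [ 490.6 -264.3   60.5] (np.float64(-0.11), np.float64(0.27), np.float64(0.78))
False lid~0.381 adv 0.249 f (np.float64(0.08), np.float64(0.17), np.float64(-0.89)) t 6.2
False lid~0.628 adv 0.247 f (np.float64(-0.26), np.float64(-0.08), np.float64(-0.08)) t 7.2
None
```

```bash
python3 - <<'E'
from sweep import *
im=robot.read_camera("wrist");cv2.imwrite("pics/a.png",cv2.resize(im[150:,100:400],None,fx=2,fy=2)[...,::-1])
E
```

```text
(no output)
```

View pics/a.png

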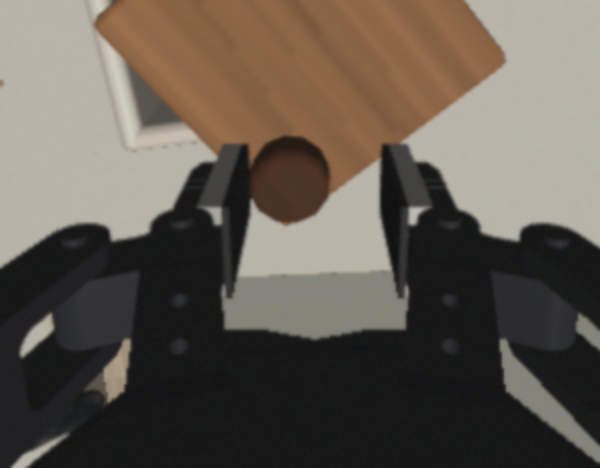

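The picture shows the knob at about (290,180) against the trailing finger at x≈248; the lid has turned and the pot is in place. I'll carry on.

```bash
python3 - <<'E'
from sweep import *
print(sweep(0,angs(0)+1.75))
g=gang(0);robot.wait(.3);print(ft(g),robot.get_clock())
E
```

```text
False lid~0.878 adv 0.249 f (np.float64(-0.08), np.float64(0.29), np.float64(0.98)) t 8.1
False lid~1.126 adv 0.249 f (np.float64(0.2), np.float64(0.15), np.float64(-0.04)) t 9.0
False lid~1.374 adv 0.249 f (np.float64(0.98), np.float64(0.73), np.float64(-0.04)) t 9.9
False lid~1.622 adv 0.249 f (np.float64(0.7), np.float64(-0.56), np.float64(-0.48)) t 10.8
True lid~1.697 adv 0.075 f (np.float64(0.07), np.float64(-0.33), np.float64(0.49)) t 11.3
True lid~1.720 adv 0.032 f (np.float64(-0.1), np.float64(-0.4), np.float64(-0.63)) t 11.8
True lid~1.738 adv 0.023 f (np.float64(-0.22), np.float64(-0.66), np.float64(0.34)) t 12.2
1.7375764728170338
(np.float64(-0.78), np.float64(-0.16), np.float64(0.48)) 12.4583
```

```bash
python3 - <<'E'
from sweep import *
import pickle
leave(0)
robot.goto([515,-190,200],down(np.pi/2));robot.wait(.2);print(robot.get_clock())
p=robot.camera_params("wrist");im=robot.read_camera("wrist");pickle.dump((p,im),open("E.pkl","wb"))
cv2.imwrite("pics/w2b.png",cv2.resize(im[80:280,100:420],(800,500),interpolation=2)[...,::-1])
old=pickle.load(open("D.pkl","rb"))[0]
from det import blobs
for P,I in(old,(p,im)):
    for e in[(250.8,190.3),(371.8,209.6),(485.4,224.6)]:
        c,a=blobs(I,e,"piv",10);print(c,a,plane(P,c,57)[:2].round(1))
E
```

```text
14.1833
[250.80645161 190.30645161] 62 [ 530.9 -197.7]
[371.81355932 209.62711864] 59 [553.1 -66.3]
[485.42372881 224.57627119] 59 [570.6  59.3]
[251.18461538 190.        ] 65 [ 530.2 -196.7]
[371.72131148 210.08196721] 61 [553.1 -66.4]
[485.89473684 225.12280702] 57 [570.7  59.3]
```

View pics/w2b.png

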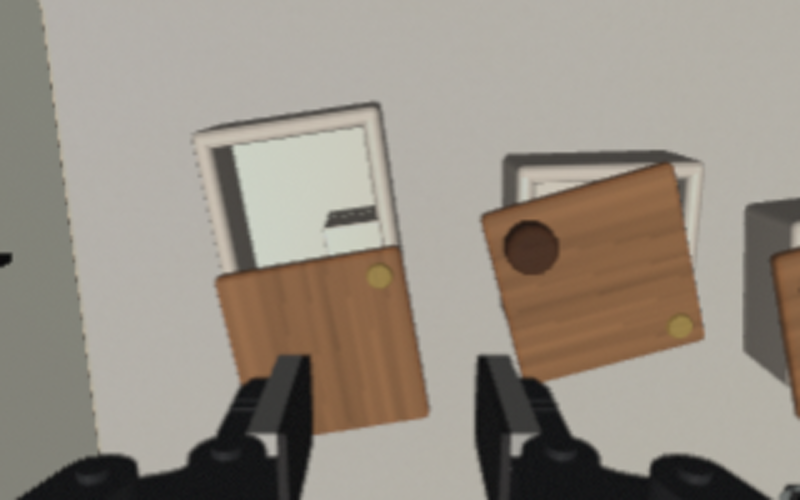

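```bash
python3 - <<'E'
import pickle,cv2,numpy as np
from h import *
A=pickle.load(open("D.pkl","rb"))[0][1];B=pickle.load(open("E.pkl","rb"))[1]
a,b=[cv2.resize(cv2.cvtColor(x,cv2.COLOR_RGB2GRAY),None,fx=4,fy=4,interpolation=2) for x in(A,B)]
def m(x0,x1,y0,y1,n):
    t=a[4*y0:4*y1,4*x0:4*x1];s=b[4*y0-24:4*y1+24,4*x0-24:4*x1+24]
    r=cv2.matchTemplate(s,t,cv2.TM_CCOEFF_NORMED);_,v,_,l=cv2.minMaxLoc(r);print(n,(l[0]-24)/4,(l[1]-24)/4,round(v,3))
m(242,262,114,124,"pot0 corner FR(image right)");m(254,262,116,160,"pot0 left side");m(176,196,126,134,"pot0 other corner")
m(295,315,136,150,"pot1 corner");m(366,384,136,150,"pot1 c2");m(396,410,156,170,"pot2");m(50,70,70,92,"spoon")
E
```

```text
pot0 corner FR(image right) -2.0 -0.25 0.986
pot0 left side -0.75 3.25 0.882
pot0 other corner -1.25 2.25 0.979
pot1 corner -0.25 0.25 0.997
pot1 c2 -0.25 0.0 0.995
pot2 0.25 0.25 0.997
spoon -1.75 -0.5 0.989
```

```bash
cat >> sweep.py <<'E'
def open_lid(i):
    enter(i,angs(i));n=0
    while lid(i,gang(i))<1.8:
        g0=gang(i);l0=lid(i,g0);slow=l0>1.5 or n>0
        step=.06 if slow and n else .25
        if l0<1.5 and not n: step=min(step,max(1.52-l0,.03))
        p,q=pose(i,g0+step);hit=robot.servo_line(p,q,velocity=12 if slow else 28,contact_N=2.0);f=ft(g0+step);g1=gang(i);l=lid(i,g1)
        print(f"{hit} grip~{l:.3f} adv {g1-g0:.3f} f {f} t {robot.get_clock():.1f}")
        if hit:
            n+=1
            if l>1.6: return "stop"
            if n>1 and g1-g0<.04: return "bind"
        else:n=0
        robot.wait(.2)
E
python3 - <<'E'
from sweep import *
print(open_lid(1));p=gang(1);leave(1);print(lid(1,p),robot.get_clock())
E
```

```text
enter False [ 516.  -134.6   60.4] (np.float64(-0.39), np.float64(-0.64), np.float64(0.03))
False grip~0.488 adv 0.250 f (np.float64(-0.48), np.float64(0.1), np.float64(-0.61)) t 18.0
False grip~0.737 adv 0.250 f (np.float64(0.14), np.float64(-0.38), np.float64(0.16)) t 19.0
True grip~0.982 adv 0.245 f (np.float64(1.5), np.float64(-0.35), np.float64(-0.5)) t 19.9
True grip~0.983 adv 0.003 f (np.float64(0.45), np.float64(0.45), np.float64(-0.43)) t 20.4
bind
0.9832559097646334 21.275
```

```bash
cat >> sweep.py <<'E'
def probe(i,lend,d=.02,v=25,N=3.0,stop=-2.6):
    T=[]
    while lid(i,gang(i))<lend:
        g=gang(i)+d;p,q=pose(i,g);h=robot.servo_line(p,q,velocity=v,contact_N=N);f=ft(g);T.append(f[0])
        print(f"{lid(i,gang(i)):.3f} {h} {f[0]} {f[1]} t {robot.get_clock():.2f}")
        if len(T)>2 and np.mean(T[-3:])<stop: return "stop"
E
python3 - <<'E'
from sweep import *
g=gang(1);p,q=pose(1,g);robot.servo_line(p,q,velocity=80,contact_N=5)
print(probe(1,1.15))
E
```

```text
0.936 False -0.52 -0.6 t 22.37
0.957 False 1.22 -1.03 t 22.62
0.976 False -0.47 0.04 t 22.87
0.994 False -1.42 0.07 t 23.12
1.013 False -2.53 -0.78 t 23.37
1.033 False -3.17 -0.51 t 23.62
1.054 False -1.73 -0.67 t 23.87
1.075 False -2.13 -1.92 t 24.12
1.095 False -2.36 -1.11 t 24.37
1.116 False -1.79 -0.7 t 24.62
1.136 False -2.5 -0.55 t 24.87
1.157 False -2.19 -1.31 t 25.12
None
```

```bash
python3 - <<'E'
from sweep import *
leave(1)
i=2;enter(i,angs(i))
for l in(.5,.85):
    g=gang(i)+l-lid(i,gang(i));p,q=pose(i,g);print(robot.servo_line(p,q,velocity=35,contact_N=3.2),lid(i,gang(i)),ft(g))
print(probe(i,1.5,d=.05,N=3.2,stop=-2.3))
E
```

```text
enter False [534.1  -9.1  60.4] (np.float64(0.19), np.float64(0.47), np.float64(0.86))
False 0.49872075575151253 (np.float64(0.53), np.float64(0.35), np.float64(0.18))
False 0.8488734793714439 (np.float64(0.48), np.float64(-0.2), np.float64(-0.2))
0.898 False -0.19 0.23 t 30.13
0.948 False 0.13 -0.1 t 30.43
0.997 False 0.05 -0.31 t 30.73
1.046 False 0.83 0.66 t 31.03
1.095 False 0.29 0.04 t 31.33
1.144 False -0.47 0.4 t 31.63
1.192 False 0.4 -0.6 t 31.93
1.242 False 0.02 0.56 t 32.23
1.291 False -0.12 -0.27 t 32.53
1.340 False 0.17 -0.17 t 32.83
1.389 False 0.05 -0.08 t 33.13
1.439 False -0.44 -0.5 t 33.43
1.476 True 0.59 -2.0 t 33.64
1.506 True -0.96 -2.16 t 33.85
None
```

```bash
python3 - <<'E'
from sweep import *
robot.wait(.3);print(robot.get_force(),robot.get_tool_pos(),robot.get_wrist_torque())
im=robot.read_camera("scene")[60:240,160:360];im2=robot.read_camera("wrist")
cv2.imwrite("pics/d.png",np.hstack([cv2.resize(im,(400,360),interpolation=2),cv2.resize(im2,(400,360),interpolation=2)])[...,::-1])
E
```

```text
[-1.37893117  1.22599679  5.28386614] [628.66125313   7.77356099  60.42968902] [0.31791876 0.03417331 0.08503975]
```

View pics/d.png

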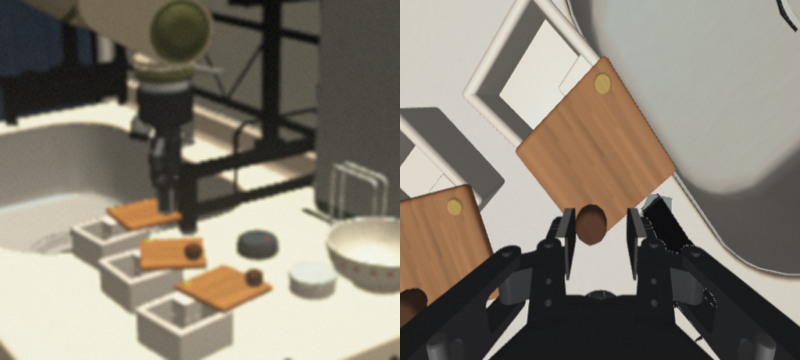

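```bash
cat >> sweep.py <<'E'
def ppose(i,g,off=22):
    t=np.array([-np.sin(g),np.cos(g)]);r=np.array([np.cos(g),np.sin(g)])
    return np.r_[PV[i]+77.8*r-off*t,62],down(g+np.pi)
def push(i,g,gend,d=.03,v=12,N=2.8):
    T=[]
    while g<gend:
        g+=d;p,q=ppose(i,g);h=robot.servo_line(p,q,velocity=v,contact_N=N);f=ft(g);T.append(f[0])
        e=np.linalg.norm(robot.get_tool_pos()-p)
        print(f"{lid(i,g):.3f} {h} err {e:.2f} {f} t {robot.get_clock():.2f}")
        if lid(i,g)>1.5 and (h or np.mean(T[-2:])<-1.8): return "stop"
        if h: g-=d*.8
    return g
E
python3 - <<'E'
from sweep import *
gk=gang(2)-.09
leave(2,back=.12);robot.command_gripper(0)
p,q=ppose(2,gk,28);robot.goto(p+[0,0,60],q)
print(robot.servo_line(p,velocity=80,contact_N=5));robot.wait(.2)
print(robot.get_clock(),robot.get_force(),lid(2,gk))
print(push(2,gk-.05,gk+.08,N=3.2))
E
```

```text
False
38.225 [0.51600922 0.58730595 0.33867979] 1.4126047668662165
1.393 False err 0.08 (np.float64(0.26), np.float64(0.07), np.float64(0.53)) t 38.75
1.423 False err 0.06 (np.float64(0.04), np.float64(-0.5), np.float64(-0.57)) t 39.10
1.453 False err 0.07 (np.float64(-0.04), np.float64(0.2), np.float64(0.86)) t 39.45
1.483 False err 0.11 (np.float64(0.32), np.float64(0.29), np.float64(0.5)) t 39.80
1.513 False err 0.11 (np.float64(0.89), np.float64(-1.02), np.float64(0.25)) t 40.15
-0.7185897233261282
```

```bash
python3 - <<'E'
from sweep import *
g0=1.513-3*np.pi/4+YAW[2]
print(push(2,g0,g0+.12))
im=robot.read_camera("wrist");cv2.imwrite("pics/e.png",im[...,::-1])
print(robot.get_tool_pos())
E
```

```text
1.543 False err 0.09 (np.float64(-0.17), np.float64(0.18), np.float64(-0.09)) t 40.51
1.573 False err 0.11 (np.float64(-0.22), np.float64(-0.23), np.float64(0.75)) t 40.86
1.603 False err 0.03 (np.float64(-0.4), np.float64(-0.93), np.float64(0.03)) t 41.21
1.633 False err 0.17 (np.float64(-1.97), np.float64(-1.08), np.float64(-0.03)) t 41.56
-0.5981944901923448
[622.51637026  -2.44216535  61.89383486]
```

View pics/e.png

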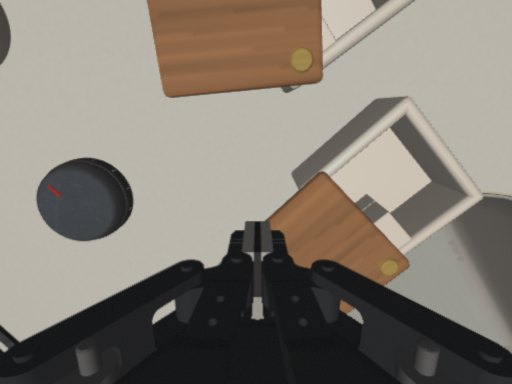

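```bash
python3 - <<'E'
from sweep import *
p=robot.camera_params("wrist")
def d(a,b,z):
    v=plane(p,b,z)-plane(p,a,z);return np.arctan2(v[1],v[0]),np.hypot(*v[:2])
print(d((322,173),(407,262),56),d((411,100),(481,195),46),plane(p,(389.5,267.5),57))
g0=1.633-3*np.pi/4+YAW[2]
print(push(2,g0,g0+.06,d=.015))
E
```

```text
(np.float64(1.753240579078276), np.float64(76.7554163668483)) (np.float64(1.7122024593441312), np.float64(72.91945891339131)) [570.24224052  60.71978343  57.        ]
1.648 False err 0.08 (np.float64(-2.19), np.float64(-2.01), np.float64(-0.14)) t 41.86
stop
```

```bash
cat >> sweep.py <<'E'
def shut(i,v=12,d=.02,lo=-.25):
    T=[]
    while lid(i,gang(i))>lo:
        g=gang(i)-d;p,q=pose(i,g);h=robot.servo_line(p,q,velocity=v,contact_N=2.8);f=ft(g);T.append(f[0])
        print(f"{lid(i,gang(i)):.3f} {h} {f} t {robot.get_clock():.2f}")
        if lid(i,gang(i))<-.02 and (h or np.mean(T[-2:])>1.7): return "shut"
E
python3 - <<'E'
from sweep import *
g0=1.648-3*np.pi/4+YAW[2]
p,q=ppose(2,g0-.03,27);robot.servo_line(p,q,velocity=40);robot.servo_line(p+[0,0,60],velocity=120)
gk=1.157-.09-3*np.pi/4+YAW[1]
robot.command_gripper(36);enter(1,gk)
l=lid(1,gang(1))
while l>.12:
    l=max(l-.25,.1);g=l-3*np.pi/4+YAW[1];p,q=pose(1,g);print(robot.servo_line(p,q,velocity=45,contact_N=3.5),lid(1,gang(1)),ft(g))
    if abs(lid(1,gang(1))-l)>.03: l=lid(1,gang(1))
print(shut(1))
E
```

```text
enter False [ 578.6 -139.9   60.5] (np.float64(-0.34), np.float64(-1.16), np.float64(-0.22))
False 0.8215977230281941 (np.float64(-0.23), np.float64(0.34), np.float64(-0.3))
False 0.572327536196066 (np.float64(0.76), np.float64(0.3), np.float64(0.29))
False 0.32221488427531747 (np.float64(0.41), np.float64(1.2), np.float64(-0.85))
False 0.10323777486632917 (np.float64(-0.19), np.float64(0.47), np.float64(-1.27))
0.085 False (np.float64(0.73), np.float64(-0.65), np.float64(0.22)) t 48.56
0.065 False (np.float64(-0.17), np.float64(0.07), np.float64(-0.39)) t 48.83
0.043 False (np.float64(-0.1), np.float64(-0.37), np.float64(-0.72)) t 49.11
0.021 False (np.float64(-0.15), np.float64(0.49), np.float64(-0.2)) t 49.40
-0.001 False (np.float64(0.02), np.float64(-0.26), np.float64(0.57)) t 49.69
-0.022 False (np.float64(-0.26), np.float64(-0.57), np.float64(0.02)) t 49.98
-0.044 False (np.float64(0.99), np.float64(-0.53), np.float64(0.14)) t 50.27
-0.066 False (np.float64(1.14), np.float64(1.27), np.float64(-0.57)) t 50.57
-0.087 False (np.float64(0.36), np.float64(-0.74), np.float64(0.0)) t 50.86
-0.109 False (np.float64(-0.2), np.float64(-0.03), np.float64(0.37)) t 51.15
-0.126 False (np.float64(3.15), np.float64(-0.04), np.float64(-0.87)) t 51.44
-0.144 False (np.float64(3.78), np.float64(2.08), np.float64(0.1)) t 51.70
shut
```

```bash
python3 - <<'E'
from sweep import *
import pickle
leave(1,sgn=-1,back=.06)
robot.goto([495,-190,230],down(np.pi/2));robot.wait(.2);print(robot.get_clock())
p=robot.camera_params("wrist");im=robot.read_camera("wrist");pickle.dump((p,im),open("F.pkl","wb"))
cv2.imwrite("pics/f.png",cv2.resize(im,(800,600),interpolation=2)[...,::-1])
E
```

```text
54.925
```

View pics/f.png

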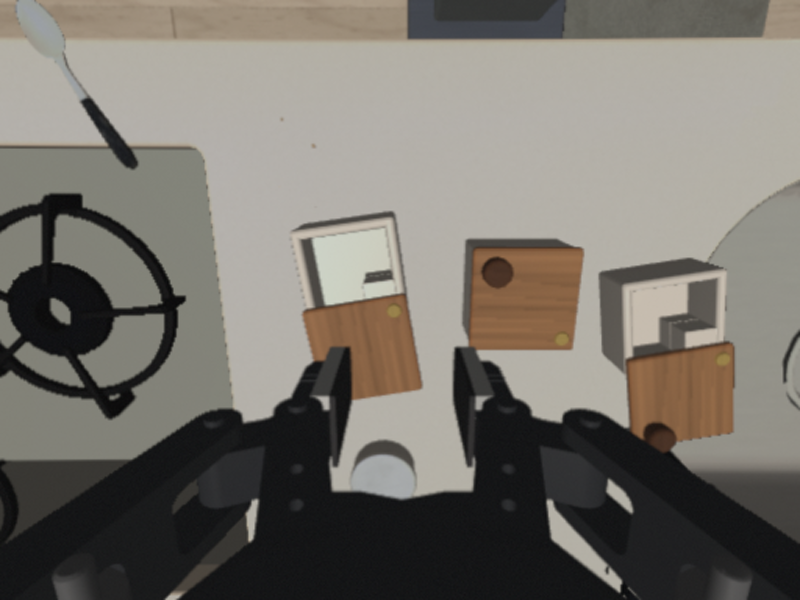

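```bash
python3 - <<'E'
from sweep import *
from det import blobs
import pickle
p,im=pickle.load(open("F.pkl","rb"))
for i,(k,v) in enumerate([(None,(394,311)),((497,272),(562,340)),((659,437),(723,359))]):
    c,a=blobs(im,np.array(v)*.64,"piv",8);V=plane(p,c,57);print(i,"pivot",V.round(1),"moved",(V[:2]-PV[i]).round(1))
    if k:
        c,a=blobs(im,np.array(k)*.64,"knob",14);K=plane(p,c,65);d=K-V;print(" knob",K.round(1),a,"lid+yaw",np.arctan2(d[1],d[0])+3*np.pi/4)
def yw(a,b,z):
    e=plane(p,np.array(b)*.64,z)-plane(p,np.array(a)*.64,z);return np.arctan2(-e[0],e[1]).round(3)
print("pot0 rim",yw((293,233),(394,215),46),"lid edge",yw((304,311),(405,294),56))
print("pot1 lid front",yw((471,247),(583,248),56),"base front",yw((467,240),(561,240),0))
print("pot2 rim",yw((626,284),(725,269),46),"lid edge",yw((627,358),(732,343),56))
E
```

```text
0 pivot [ 530.2 -196.7   57. ] moved [-0.6  1. ]
1 pivot [553.1 -66.8  57. ] moved [-0.  -0.6]
 knob [ 498.4 -121.9   65. ] 290 lid+yaw 0.003522648824006769
2 pivot [569.6  59.9  57. ] moved [-1.1  0.4]
 knob [634.6  13.8  65. ] 297 lid+yaw 1.7396657025875868
pot0 rim 0.175 lid edge 0.173
pot1 lid front -0.01 base front -0.001
pot2 rim 0.16 lid edge 0.161
```

```bash
python3 -c "
from bench import robot
robot.sign_off();print(robot.get_clock())"
```

```text
the job is handed in; nothing more can be done
the job is handed in; nothing more can be done
```

I handed the job in at about 55 s on the robot's clock. The middle lid is the one that binds, and it is now shut. The left and right lids are open against their stops.

**Finding the binding lid:** I opened the lids in the order right, middle, left.
- The middle lid bound at about 0.9 rad, with a steady push of about 2–3 N. I followed it to about 1.1 rad and stopped there.
- The other two opened freely to 1.6 rad.

**Last checks, from the wrist camera:**

| Lid | Measured angle | How it was judged |
|---|---|---|
| Middle | about 0.00 rad | its front edge is parallel to the pot, and the shut stop was felt |
| Left | about 1.6 rad | knob position, and the stop was felt |
| Right | near 1.6 rad (coarse check) | its edge is parallel to the pot rim, and the stop was felt; its knob was hidden in the last picture |

**What did not go cleanly:**
- **Right pot:** I pushed two or three times against its open stop. That seems to have turned the pot by roughly 0.03–0.06 rad, and its pivot now measures about 1 mm off. I slowed down at the stops after that, and the middle and left pivots measured within about 1.2 mm of where they began.
- **Shutting the middle lid:** the force at its stop read up to 3.8 N.
- **Rack leg:** while opening the left lid the gripper touched the rack leg behind it with about 5 N. I backed off and finished with the closed fingers from the other side. I did not check whether the rack moved.
- **First middle-lid trigger:** this was close to the force noise, so I repeated it in small steps, which confirmed the binding.

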